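# Lock the gearcase nest, then fit and hold the upper half

## Task

Turn the red knob on the blue nest clockwise to its stop, so that its steel cam locks the lower gearcase half in place. Then lift the loose upper half by its black grip block, lower it the right way round onto the two dowels, and press it down against the sprung seal until the two halves meet. Finish while still holding the pair pressed fully together, and leave the other tools and parts on the bench where they are.

Things in the scene. Friction and masses are not known exactly. Their poses are not given: they have to be found in the camera images.
- nest: Assembly nest, fixed: blue plate 124 (x) by 232 (y) by 12 mm, from y = -76 to +156. On it, fixed and centred over the origin, the lower aluminium gearcase half, 84 (x) by 130 mm (y); its flat rim (split face) is 46 mm above the origin, with two dowels on it. Red knob at y = +125 mm. Origin: underside of the plate, under the lower half's centre; z up.
- dowel_a (a point): Foot of the brass dowel, on the split face: 29, 50, 46 mm from the nest's origin in its x, y, z. Both dowels are 10 mm thick and 18 mm tall, the upper 5 mm tapering to 4 mm.
- dowel_b (a point): Foot of the steel dowel, on the split face: -15, -50, 46 mm from the nest's origin. Same size.
- seal (a joint): Black seal frame (64 by 76 mm, centred in the lower half) on springs. 0 = its top 6 mm above the split face; grows (m) as it is pushed down; at 0.006 the halves meet. Pushes up with 5 N at 0, 14 N at 0.006: the upper half rests on it 6 mm proud, already on the dowels, and needs about 11 N more than its weight to close; it springs up when let go.
- lock_knob (a joint): Red knob with steel cam, vertical axis at 0, 125 mm of the nest's x, y. Rad, grows clockwise seen from above, 0 to 1.4 = end stop; starts between 0.1 and 0.55; stays where left. Turned by a bar 46 mm long, 12 mm wide, from 50 to 74 mm above the bench, on a disc 42 mm across.
- knob_grip (a point): On the knob's axis, 72 mm above the bench, near the top of the bar.
- cam_tip (a point): Outer end of the steel cam, 45 mm from the knob's axis and about 28 mm above the bench. The bar points the same way as the cam (a white mark on the bar's top shows this end). At the stop the cam points along the nest's -y, over the lug of the lower half.
- cover: Upper gearcase half, loose, 0.3 kg, lying flat: aluminium plate 84 (x) by 130 (y) by 14 mm with two through holes; in its middle a black grip block 24 wide (x), 44 long (y), from 14 to 48 mm above the underside; a large dome (36 across, 12 high) at 18, -42 mm, a small one at -20, 46. Origin: centre of underside. Fitted, its axes agree with the nest's, 46 mm above its origin.
- hole_a (a point): Centre of the underside mouth of one 12.5 mm through hole, beside the smaller dome, at 29, 50, 0 mm of the cover; it goes on the brass dowel.
- hole_b (a point): Centre of the underside mouth of the other 12.5 mm through hole, beside the larger dome, at -15, -50, 0 mm of the cover; it goes on the steel dowel.
- screwdriver: Bystander: yellow screwdriver, 185 mm.
- tyre_lever: Bystander: orange tyre lever, 108 mm.
- bolt: Bystander: blue-headed bolt, 22 mm.

How it is judged:
By the outcome, as a careful person would: the job done as asked, in the order asked, and still so for the second after the job is handed in, while the arm keeps its last pose, push and grip.
It also fails if it takes over 54 s, if anything falls off the work surface, if the arm or the gripper's body presses on something with over 40 N, if the wrist force passes 120 N, or if a joint passes its speed limit or range.

## Robot

A 6-joint arm with a two-finger parallel gripper is mounted at the origin on a cart in front of the work surface, level with it; the furniture and walls round the work are solid. World frame = base frame: x ahead of the robot, y to its left, z up, the work surface at z = 0. Lengths are in m, angles in rad, forces in N, time in s.
With the tool pointing down it reaches from about 0.3 to 0.75 m from the base axis. Payload 8.5 kg.
Tool frame: the origin (TCP) lies on the centre line of the jaws, within the pads' length; the fingertips stand 8 mm ahead of it and the grasp point (between the pads) lies 11 mm behind it (arm.tip_reach is the distance from the TCP to the fingertips, in m); z points along the fingers, y is the direction in which the jaws open and shut (so a half turn about z gives the same grasp; the last joint's range is limited). The gripper opens to 88 mm and grips with 3 to 60 N. Pads are 18 mm wide; open, the fingers measure 123 mm over their backs; the gripper's body (75 mm by 187 mm) begins 45 mm behind the grasp point.
Start: joints at [0.991, 0.381, 1.297, -0, 1.464, -0.215], TCP at [0.196, 0.514, 0.247] pointing down, gripper open.
Joint ranges: [-3.11, 3.11], [-0.89, 2.33], [0.22, 2.48], [-1.42, 4.56], [0.17, 2.85], [-2.88, 2.88]. Speed limits (rad/s): [2.39, 2.39, 3.14, 3.14, 3.14, 3.14].

## Interface

Orientations are given as a unit quaternion [x, y, z, w].
In Python, from rig import arm, eyes, finder gives the robot as it stands.
- The arm moves only by the tool send_rows, never from a script. Its argument "series" is one flat list of numbers, 5 for each row, row after row: the closure, from 0 (fully open) to 1 (shut), then the shift along the tool's x, y, z in m, then the turn about the tool's z in degrees. In form: [jaw, tx, ty, tz, roll, jaw, tx, ty, tz, roll, ...]. A call has 1 to 8 rows; each row shifts and turns the commanded pose from where the row before left it, along the tool's axes as they then stand; what a row does not reach is not made up. A row lasts 1/10 s, in which the tool goes at most 50 mm and 8.59 degrees, less where a joint would pass 70% of its speed; a pose out of reach is approached as far as the arm can. A call with a gripper value outside its range is refused whole. The fingers move at their own pace and stop on an object; "grip_force" is the grip in N (left out, the last holds). Time passes only in rows, so rows that do not move let the fingers close. It gives the time, the measured TCP pose, the force and the opening at its end, in the units of the state.
- arm.get_obs(): the state, without advancing time (a new reading comes with each control period).
- eyes.capture(name): name is "scene" or "top" or "wrist"; returns a dict with "frame" (480x640x3 uint8, red, green, blue), "vertical_fov" (degrees; the focal length in pixels is half the picture's height over the tangent of half this angle, whatever the lens; pixels are square), "cx", "cy" (the principal point, pixels), "rvec" (rotation vector, rad) and "tvec" (3), from world to camera coordinates, as OpenCV has them. Camera axes: x right, y down, z forward; pixel columns grow to the right and rows downward; lengths in m; the calibration is good to about 2 mm. A picture is of the moment at which its call begins. There is no depth.
- arm.sign_off(): hands the job in, once; it reports no verdict.
Trained networks look in the newest picture that a camera, given by its name, has taken for a name from the list of things; names that differ only in an ending like _2 or _b are one class to them, and where a whole thing is asked for, a point or a joint stands for the part that bears it (a point fixed in the world has none). Each returns a list of dicts, best first, with "p" (0 to 1); they miss things now and then, are a little off and sometimes report something else, mostly with a low value. They report only what shows in the picture. A call takes as long as a camera call.
- finder.spot_in(camera, target): "position" ([x, y, z] in m, in world coordinates, good to about 4 mm: the middle of the surface that is visible of it).
The state is a dict: "time": time; "qpos": joint angles; "dq": joint speeds; "joint_efforts": joint torques, N m; "tool_pos": TCP position; "orientation": TCP orientation; "ft_force": force on the tool from outside, world axes, zero at the start; "ft_torque": the same for the moment, N m; "width": finger opening in m.
Only numpy, scipy, OpenCV 4.12 (cv2) and the standard library are available. Lean on these libraries where they do the work, as an engineer would, in place of code of your own. Each camera call takes 0.05 s, during which the arm holds its last target.

## Working session

There is one attempt and no reset: what is moved stays moved. The work goes in short steps, Python scripts to look and compute and a tool call to move; the robot and the scene stay as the last step left them, time stands still between calls to the robot, and variables do not carry over. Pictures are saved under pics/ and viewed, and the job is handed in when it is done.

Besides the shell and the picture viewer there is one more tool, called after "Emit:" by a JSON object that holds its "name" and its "arguments", one argument or row to a line. send_rows: Moves the arm, as the interface text tells. Its arguments: {"type":"object","properties":{"series":{"type":"array","items":{"type":"number"}},"grip_force":{"type":"number"}},"required":["series"]}

```bash
ls; mkdir -p pics
cat > h.py <<'E'
from rig import arm, eyes, finder
import numpy as np, cv2
def cap(n,f=None):
    c=eyes.capture(n)
    if f: cv2.imwrite('pics/'+f,c['frame'][:,:,::-1])
    return c
def K(c):
    f=240/np.tan(np.radians(c['vertical_fov'])/2)
    return np.array([[f,0,c['cx']],[0,f,c['cy']],[0,0,1]])
def proj(c,P):
    p,_=cv2.projectPoints(np.array(P,float).reshape(-1,3),np.array(c['rvec'],float),np.array(c['tvec'],float),K(c),None)
    return p.reshape(-1,2)
def ray(c,uv):
    R,_=cv2.Rodrigues(np.array(c['rvec'],float)); t=np.array(c['tvec'],float).ravel()
    d=R.T@np.linalg.inv(K(c))@np.array([uv[0],uv[1],1.0]); return -R.T@t,d
def atz(c,uv,z):
    o,d=ray(c,uv); return o+d*(z-o[2])/d[2]
def tri(obs):
    A=np.zeros((3,3));b=np.zeros(3)
    for c,uv in obs:
        o,d=ray(c,uv); d=d/np.linalg.norm(d); M=np.eye(3)-np.outer(d,d); A+=M;b+=M@o
    return np.linalg.solve(A,b)
E
python3 - <<'E'
from h import *
np.set_printoptions(precision=4,suppress=True)
for n in ['scene','top','wrist']:
    c=cap(n,n+'0.png'); print(n,c['vertical_fov'],c['cx'],c['cy'],c['rvec'],c['tvec'])
    if n!='wrist':
        for t in ['nest','dowel_a','dowel_b','seal','lock_knob','knob_grip','cam_tip','cover','hole_a','hole_b','screwdriver','tyre_lever','bolt']:
            print(t,[(np.round(r['position'],3).tolist(),round(r['p'],2)) for r in finder.spot_in(n,t)][:3])
print(arm.get_obs()); print(arm.tip_reach)
E
```

```text
pics
scene 44.7815989193804 318.49755685265404 230.85166216735513 [ 1.9642 -0.8438  0.492 ] [-0.3572  0.2614  1.1109]
nest [([0.487, -0.291, 0.029], 0.57)]
dowel_a [([0.49, -0.289, 0.028], 0.77)]
dowel_b [([0.49, -0.289, 0.028], 0.77)]
seal [([0.527, -0.316, 0.049], 0.8), ([0.499, -0.07, 0.016], 0.48)]
lock_knob [([0.486, -0.206, 0.052], 0.75)]
knob_grip [([0.485, -0.201, 0.05], 0.88), ([0.554, 0.421, 0.012], 0.37)]
cam_tip [([0.48, -0.205, 0.048], 0.9)]
cover [([0.506, -0.071, 0.018], 0.8)]
hole_a [([0.502, -0.071, 0.018], 0.7)]
hole_b [([0.502, -0.071, 0.018], 0.7)]
screwdriver [([0.554, 0.422, 0.014], 0.72)]
tyre_lever [([0.663, -0.036, 0.009], 0.47)]
bolt [([0.666, -0.036, 0.01], 0.26)]
top 45.037331281313 318.4824312275125 240.23278152081983 [ 2.1917 -2.2189  0.0633] [0.0213 0.5453 1.4141]
nest [([0.511, -0.271, 0.021], 0.62)]
dowel_a [([0.509, -0.274, 0.018], 0.95)]
dowel_b [([0.509, -0.274, 0.018], 0.95)]
seal [([0.519, -0.316, 0.055], 0.56)]
lock_knob [([0.487, -0.196, 0.053], 0.52)]
knob_grip []
cam_tip [([0.493, -0.196, 0.051], 0.7)]
cover [([0.51, -0.05, 0.015], 0.71)]
hole_a [([0.516, -0.054, 0.013], 0.97), ([0.509, -0.273, 0.022], 0.51)]
hole_b [([0.516, -0.054, 0.013], 0.97), ([0.509, -0.273, 0.022], 0.51)]
screwdriver [([0.559, 0.432, 0.021], 0.83)]
tyre_lever [([0.667, -0.034, 0.012], 0.74)]
bolt [([0.604, 0.386, 0.006], 0.37)]
wrist 62.72611311239467 318.4627599187409 235.43003175713048 [-2.4065 -1.6565 -0.2143] [-0.5498 -0.034   0.3885]
{'time': 1.45, 'qpos': array([ 0.9907,  0.3806,  1.2974, -0.    ,  1.4636, -0.2153]), 'dq': array([ 0.0011, -0.0005,  0.0005, -0.0015,  0.0002,  0.0001]), 'joint_efforts': array([  0.0011, -43.7794, -22.4729,   0.0714,   0.0314,  -0.    ]), 'tool_pos': array([0.1962, 0.5138, 0.2468]), 'orientation': array([0.1814, 0.9834, 0.    , 0.    ]), 'ft_force': array([0.4581, 0.2043, 0.1862]), 'ft_torque': array([-0.0195,  0.0256,  0.0119]), 'width': 0.08802016597720955}
0.008
```

View pics/scene0.png

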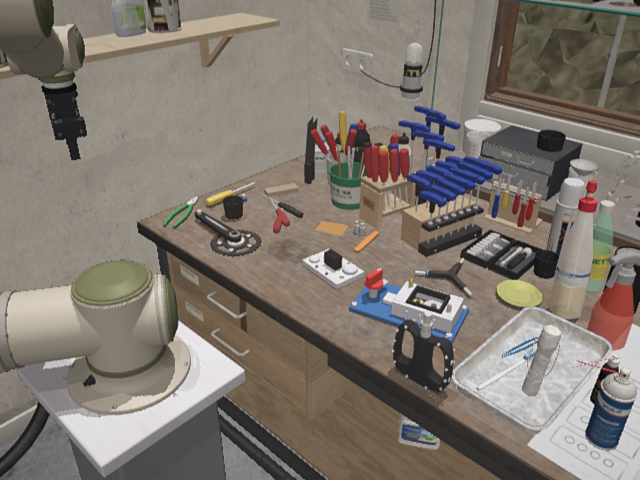

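View pics/top0.png

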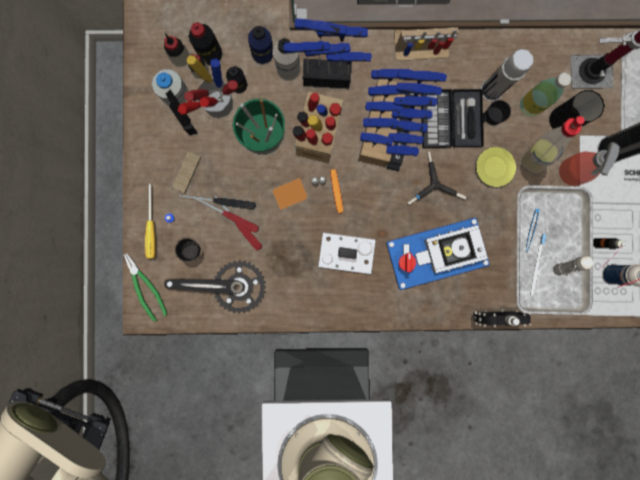

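Run:
```python
import cv2
a=cv2.imread('pics/top0.png'); cv2.imwrite('pics/top0z.png',cv2.resize(a[205:305,305:505],None,fx=4,fy=4,interpolation=cv2.INTER_CUBIC))
a=cv2.imread('pics/scene0.png'); cv2.imwrite('pics/scene0z.png',cv2.resize(a[235:355,295:495],None,fx=4,fy=4,interpolation=cv2.INTER_CUBIC))
```

```text
(no output)
```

View pics/top0z.png

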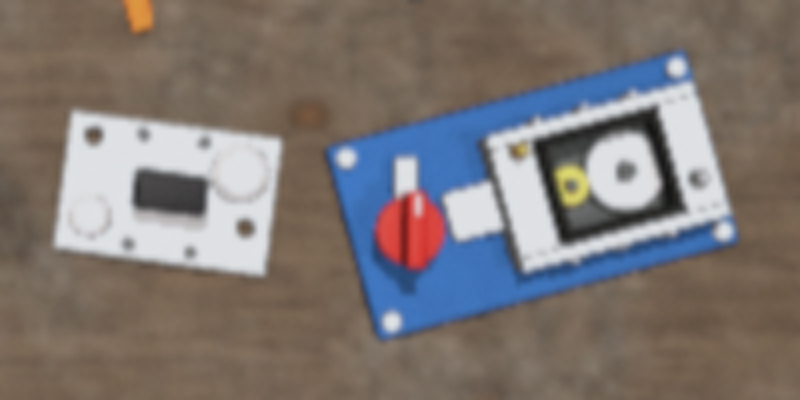

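View pics/scene0z.png

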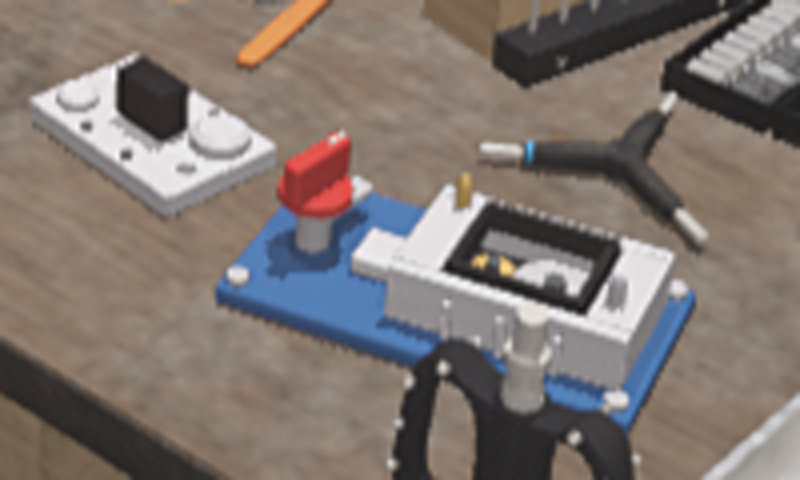

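Emit:
{"name": "send_rows", "arguments": {
  "series": [0, -0.029, -0.032, -0.005, 0, 0, -0.029, -0.032, -0.005, 0, 0, -0.029, -0.032, -0.005, 0, 0, -0.029, -0.032, -0.005, 0, 0, -0.029, -0.032, -0.005, 0, 0, -0.029, -0.032, -0.005, 0, 0, -0.029, -0.032, -0.005, 0, 0, -0.029, -0.032, -0.005, 0]
}}

```text
time: 2.25
tool_pos: [0.3218, 0.1903, 0.2872]
orientation: [0.181, 0.983, 0.0, 0.0]
ft_force: [1.0, -0.3, 1.2]
width: 0.0883
```

Emit:
{"name": "send_rows", "arguments": {
  "series": [0, -0.029, -0.032, -0.005, 0, 0, -0.029, -0.032, -0.005, 0, 0, -0.029, -0.032, -0.005, 0, 0, -0.029, -0.032, -0.005, 0, 0, -0.029, -0.032, -0.005, 0, 0, -0.029, -0.032, -0.005, 0, 0, -0.029, -0.032, -0.005, 0, 0, -0.029, -0.032, -0.005, 0]
}}

```text
time: 3.05
tool_pos: [0.4473, -0.1319, 0.3271]
orientation: [0.182, 0.983, -0.0, 0.0]
ft_force: [0.3, 0.6, -0.4]
width: 0.0881
```

Run:
```python
from h import *
c=cap('wrist','w1.png'); np.save('w1.npy',{k:c[k] for k in c if k!='frame'},allow_pickle=True)
o=arm.get_obs(); print(o['time'],o['tool_pos'],o['orientation'],o['qpos'],o['ft_force'])
```

```text
3.1 [ 0.44930068 -0.1368569   0.3268682 ] [ 1.83097860e-01  9.83093900e-01 -1.07479782e-03  6.34273274e-04] [-5.47697407e-01  1.86786156e-01  1.34408617e+00 -1.55911349e-03
  1.60877024e+00 -1.75028083e+00] [-0.22013479 -2.71821967 -1.09320856]
```

View pics/w1.png

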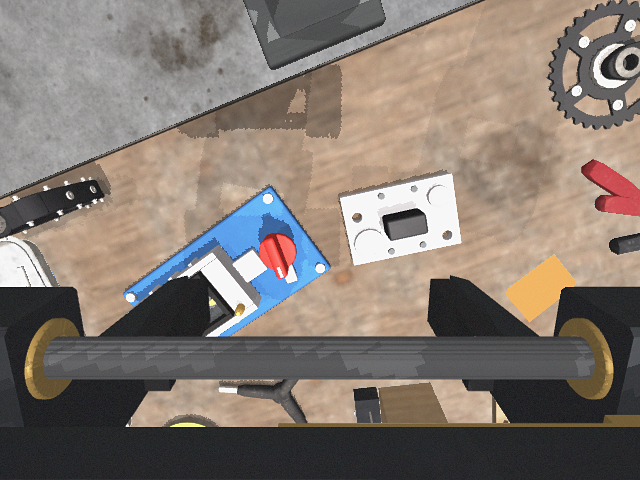

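Emit:
{"name": "send_rows", "arguments": {
  "series": [0, -0.032, -0.011, 0.005, 0, 0, -0.032, -0.011, 0.005, 0, 0, -0.032, -0.011, 0.005, 0, 0, 0, 0, 0, -7, 0, 0, 0, 0, -7, 0, 0, 0, 0, -7, 0, 0, 0, 0, 0]
}}

```text
time: 3.8
tool_pos: [0.5249, -0.1951, 0.3117]
orientation: [-0.001, 1.0, 0.0, -0.0]
ft_force: [-0.6, -0.1, 0.2]
width: 0.0879
```

Run:
```python
from h import *
c=cap('wrist','w2.png'); np.save('w2.npy',{k:c[k] for k in c if k!='frame'},allow_pickle=True)
o=arm.get_obs(); print(o['time'],o['tool_pos'],o['orientation'],o['qpos'],o['ft_force'])
```

```text
3.85 [ 0.52492257 -0.19506851  0.31175317] [ 4.25359201e-04  9.99999910e-01  1.40754863e-06 -6.09919657e-06] [-5.67190757e-01  3.62466660e-01  1.13906605e+00 -4.18449305e-06
  1.64007175e+00 -2.13713666e+00] [-0.21045313  0.87559194  0.77523422]
```

View pics/w2.png

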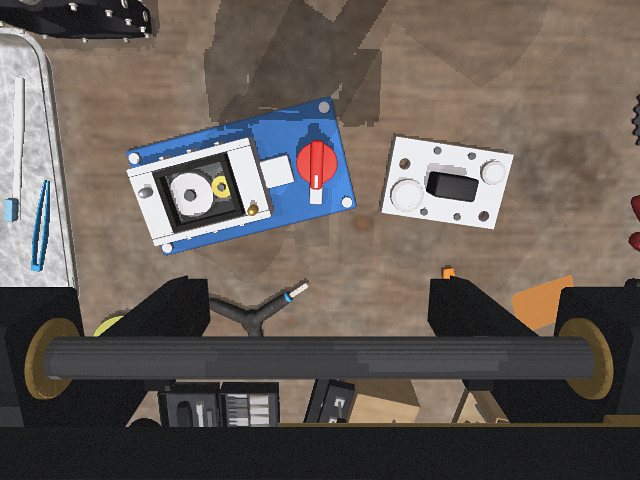

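Run:
```python
import cv2
a=cv2.imread('pics/w2.png'); cv2.imwrite('pics/w2a.png',cv2.resize(a[90:260,120:365],None,fx=3.2,fy=3.2,interpolation=cv2.INTER_CUBIC))
cv2.imwrite('pics/w2b.png',cv2.resize(a[125:240,370:525],None,fx=5,fy=5,interpolation=cv2.INTER_CUBIC))
```

```text
(no output)
```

View pics/w2a.png

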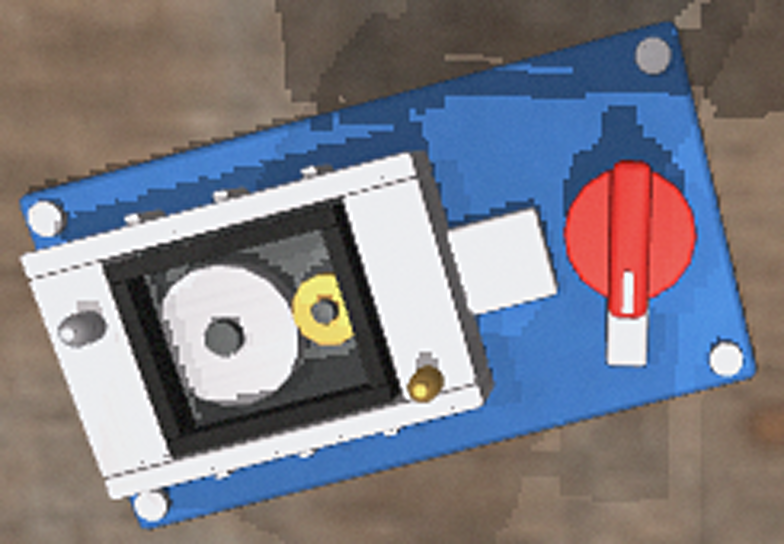

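View pics/w2b.png

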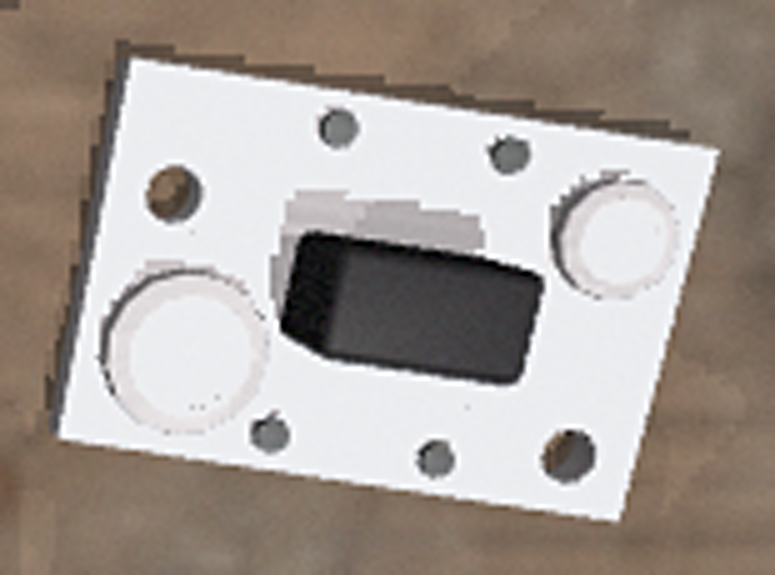

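```bash
cat > fit.py <<'E'
from h import *
from scipy.optimize import least_squares
np.set_printoptions(precision=4,suppress=True)
w2=np.load('w2.npy',allow_pickle=True).item(); w1=np.load('w1.npy',allow_pickle=True).item()
def un(p,s,off): return (np.array(p,float)+.5)/s-.5+np.array(off)
def T(p,P):
    c,s=np.cos(p[3]),np.sin(p[3]); P=np.array(P,float)/1000
    return np.c_[c*P[:,0]-s*P[:,1]+p[0], s*P[:,0]+c*P[:,1]+p[1], P[:,2]+p[2]]
def fit(c,P,uv,p0):
    f=lambda p:(proj(c,T(p,P))-uv).ravel()
    r=least_squares(f,p0); return r.x,f(r.x).reshape(-1,2)
NP=[(-42,65,46),(42,65,46),(-42,-65,46),(42,-65,46),(-62,-76,12),(-62,156,12),(62,156,12),(62,-76,12)]
NU=un([(412,153),(482,402),(22,258),(112,497),(22,198),(680,22),(755,370),(148,528)],3.2,(120,90))
CP=[(-42,-65,14),(-42,65,14),(42,65,14),(42,-65,14),(-15,-50,14),(29,50,14)]
CU=un([(130,58),(718,150),(619,521),(58,438),(174,193),(569,455)],5,(370,125))
E
python3 - <<'E'
from fit import *
n,e=fit(w2,NP,NU,[.51,-.3,0,.25]); print('nest',n,np.degrees(n[3]));print(e.T)
k,e=fit(w2,CP,CU,[.51,-.06,0,-.1]); print('cover',k,np.degrees(k[3]));print(e.T)
kn=T(n,[(0,125,74),(0,125,50),(29,50,64),(-15,-50,64)]); print(kn, (proj(w2,kn)-[120,90]+.5)*3.2-.5)
R,_=cv2.Rodrigues(w2['rvec']); print('cam',(-R.T@w2['tvec'].ravel()))
# bar: mark end and other end at z=74
b=[atz(w2,un(p,3.2,(120,90)),.074) for p in [(628,318),(631,160)]]; d=b[0]-b[1]; print(b,np.linalg.norm(d),np.degrees(np.arctan2(d[1],d[0])))
b=[atz(w2,un(p,3.2,(120,90)),.028) for p in [(627,365)]]; d=b[0]-kn[0]; print(np.hypot(*d[:2]),np.degrees(np.arctan2(d[1],d[0])))
np.save('poses.npy',np.array([n,k]))
def draw(c,img,off,s,name):
    pass
for nm,f,off,s in [('top','top0.png',(305,205),4),('scene','scene0.png',(295,235),4),('w1','w1.png',(110,140),2.2)]:
    c=w1 if nm=='w1' else eyes.capture(nm); a=cv2.imread('pics/'+f)
    w,h=(200,120) if nm!='w1' else (363,200)
    a=cv2.resize(a[off[1]:off[1]+h,off[0]:off[0]+w],None,fx=s,fy=s,interpolation=cv2.INTER_CUBIC)
    for P in (T(n,NP+[(0,125,74),(29,50,64),(-15,-50,64)]),T(k,CP+[(-12,-22,48),(12,22,48),(12,-22,48),(-12,22,48)])):
        for u in (proj(c,P)-off+.5)*s-.5: cv2.drawMarker(a,tuple(int(round(v)) for v in u),(0,255,0),cv2.MARKER_CROSS,9,1)
    cv2.imwrite(f'pics/ov_{nm}.png',a)
E
```

```text
nest [ 0.5213 -0.3185 -0.0068  0.2537] 14.537230054207061
[[-0.1696  1.0912  0.9891  1.412  -0.5758 -2.1982  0.5413 -1.1949]
 [-0.5422  0.5756 -1.0328  0.1124 -0.3421 -0.6129  1.6511  0.3953]]
cover [ 0.5144 -0.054  -0.0008 -0.1456] -8.339831399366101
[[ 0.1737  0.1213 -0.1357 -0.0991 -0.0099 -0.0649]
 [-0.0387 -0.2338 -0.1028 -0.0279  0.2655  0.1392]]
[[ 0.4899 -0.1975  0.0672]
 [ 0.4899 -0.1975  0.0432]
 [ 0.5368 -0.2628  0.0572]
 [ 0.5193 -0.3707  0.0572]] [[628.2667 241.1704]
 [628.7447 234.9998]
 [421.9157 388.1506]
 [ 74.9096 332.3664]]
cam [ 0.4591 -0.1951  0.4491]
[array([ 0.512 , -0.1975,  0.074 ]), array([ 0.4662, -0.1967,  0.074 ])] 0.045854190376832596 -1.0405543745942514
0.04455453401372895 -0.8234068048790001
```

Run:
```python
from fit import *
n,k=np.load('poses.npy')
a=cv2.imread('pics/w2.png')[85:255,118:362]; s=3.2
n2=[.5213,-.3185,0,n[3]]
a=cv2.resize(a,None,fx=s,fy=s,interpolation=cv2.INTER_CUBIC)
n3,e=fit(w2,NP[:4],NU[:4],n); print(n3,e.T)
f=lambda p:(proj(w2,T([p[0],p[1],0,p[2]],NP[:4]))-NU[:4]).ravel()
r=least_squares(f,[n[0],n[1],n[3]]); print(r.x,r.fun.reshape(-1,2).T)
pn=[r.x[0],r.x[1],0,r.x[2]]
for u in (proj(w2,T(pn,NP+[(0,125,74),(29,50,64),(-15,-50,64),(29,50,46),(-15,-50,46)]))-[118,85]+.5)*s-.5: cv2.drawMarker(a,tuple(int(round(v)) for v in u),(0,255,0),cv2.MARKER_CROSS,9,1)
cv2.imwrite('pics/ov_w2.png',a)
```

```text
[ 0.5215 -0.3194 -0.0068  0.2529] [[-0.9713  0.2589  0.1868  0.5817]
 [-0.2459  0.859  -0.8561  0.2877]]
[ 0.5206 -0.3173  0.2533] [[-0.1851  1.4234 -1.0752 -0.1224]
 [-1.1209  1.3211 -1.1053  1.2658]]
```

View pics/ov_w2.png

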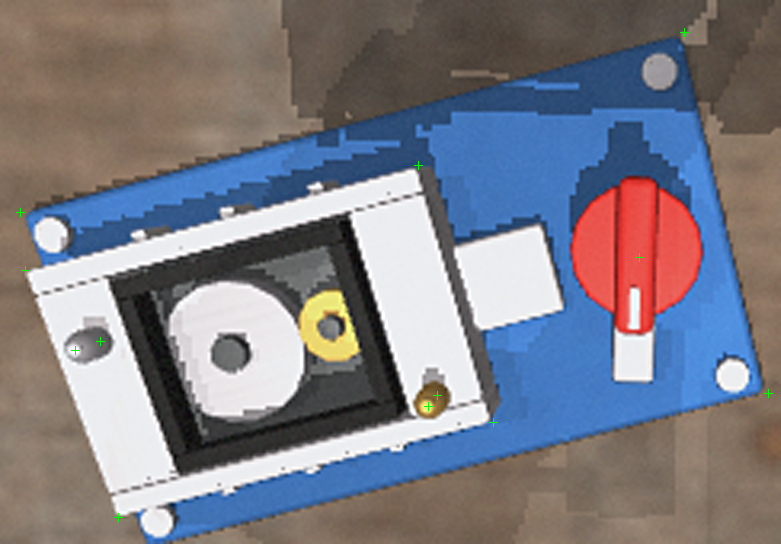

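View pics/ov_w1.png

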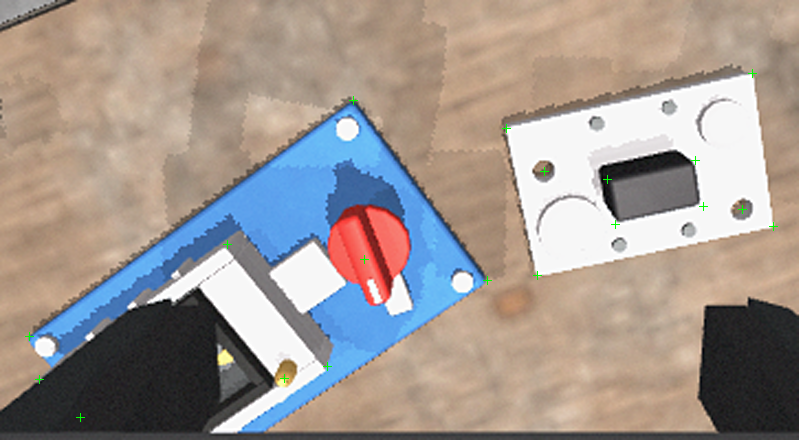

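View pics/ov_scene.png

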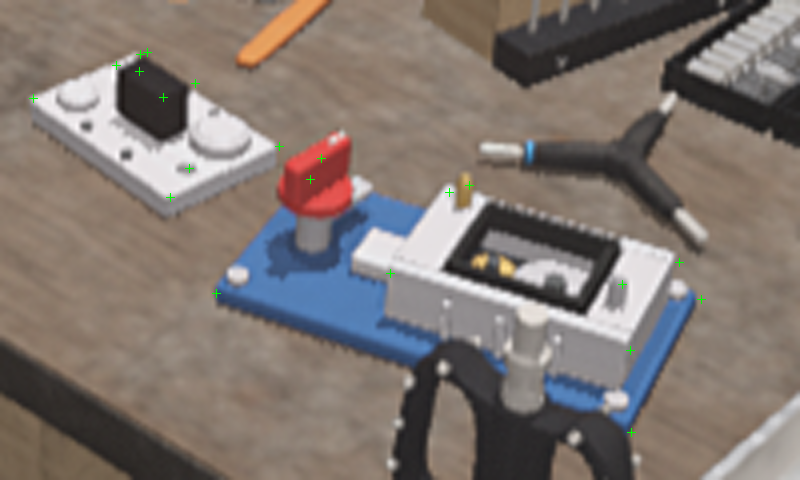

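Emit:
{"name": "send_rows", "arguments": {
  "series": [0.5, 0.036, -0.002, 0.029, 1, 0.5, 0, 0, 0.045, 0, 0.5, 0, 0, 0.045, 0, 0.5, 0, 0, 0.045, 0, 0.5, 0, 0, 0.045, 0, 0.5, 0, 0, 0.02, 0, 0.5, 0, 0, 0, 0],
  "grip_force": 30
}}

```text
time: 4.65
tool_pos: [0.4879, -0.1965, 0.0804]
orientation: [0.009, 1.0, 0.002, -0.002]
ft_force: [-0.3, -0.8, 0.5]
width: 0.044
```

Run:
```python
from h import *
c=cap('wrist','w3.png'); c=cap('scene','s3.png')
o=arm.get_obs(); print(o['time'],o['tool_pos'],o['orientation'],o['ft_force'],o['width'])
a=cv2.imread('pics/s3.png'); cv2.imwrite('pics/s3z.png',cv2.resize(a[215:355,295:495],None,fx=4,fy=4,interpolation=cv2.INTER_CUBIC))
```

```text
4.75 [ 0.48934449 -0.19748065  0.08353721] [ 8.42418837e-03  9.99964403e-01 -2.80933387e-04  3.82187815e-04] [ 0.20838346 -0.37268018  1.02144887] 0.04382174145746112
```

View pics/w3.png

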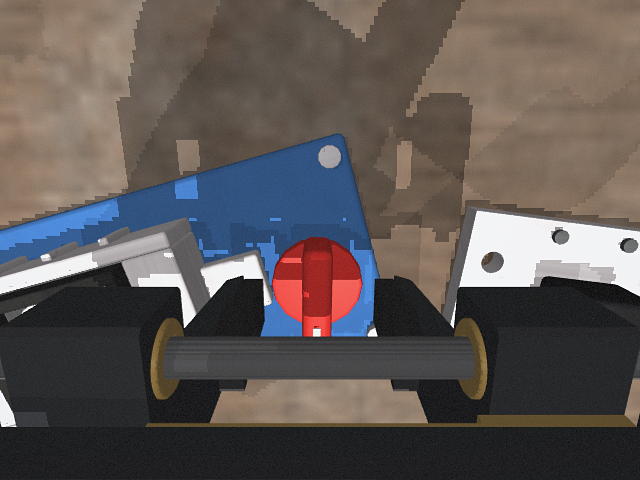

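View pics/s3z.png

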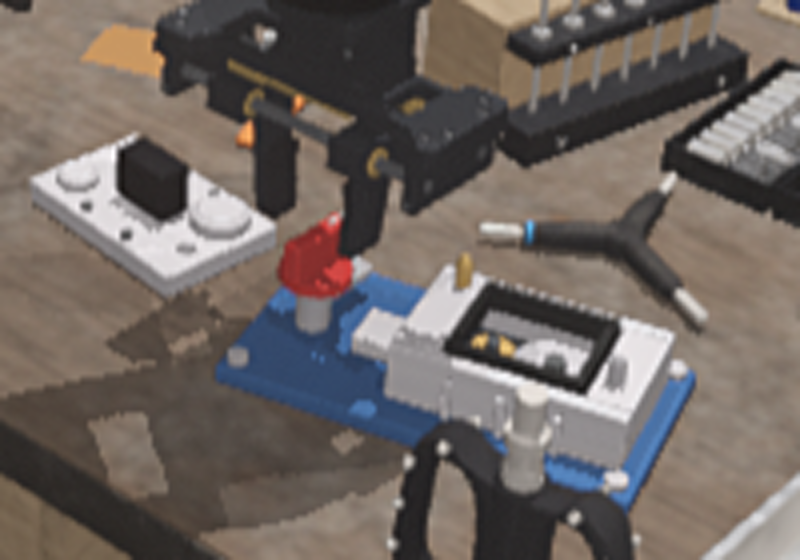

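Emit:
{"name": "send_rows", "arguments": {
  "series": [0.5, 0, 0, 0.02, 0, 0.5, 0, 0, 0, 0, 1, 0, 0, 0, 0, 1, 0, 0, 0, 0, 1, 0, 0, 0, 0, 1, 0, 0, 0, 0, 1, 0, 0, 0, 0],
  "grip_force": 30
}}

```text
time: 5.45
tool_pos: [0.4891, -0.1972, 0.0632]
orientation: [0.008, 1.0, -0.0, 0.0]
ft_force: [-0.7, 0.5, 3.9]
width: 0.0117
```

Emit:
{"name": "send_rows", "arguments": {
  "series": [1, 0, 0, 0, 8, 1, 0, 0, 0, 8, 1, 0, 0, 0, 8, 1, 0, 0, 0, 8, 1, 0, 0, 0, 8, 1, 0, 0, 0, 8, 1, 0, 0, 0, 8, 1, 0, 0, 0, 8]
}}

```text
time: 6.25
tool_pos: [0.4897, -0.1964, 0.0632]
orientation: [0.539, 0.842, 0.001, 0.001]
ft_force: [5.2, 7.5, 3.5]
width: 0.0115
```

Run:
```python
from h import *
o=arm.get_obs(); q=o['orientation'];print(o['time'],o['tool_pos'],q,np.degrees(2*np.arctan2(q[0],q[1])),o['ft_force'],o['ft_torque'],o['width'])
```

```text
6.25 [ 0.48969575 -0.1963532   0.06323982] [5.38964591e-01 8.42327711e-01 9.54193425e-04 5.35180860e-04] 65.22640759680702 [5.15903597 7.5483037  3.50920572] [ 0.97404042 -0.64579702  0.08286665] 0.011466032281160962
```

Emit:
{"name": "send_rows", "arguments": {
  "series": [1, 0, 0, 0, 4, 1, 0, 0, 0, 4, 1, 0, 0, 0, 3, 1, 0, 0, 0, 2, 1, 0, 0, 0, 0]
}}

```text
time: 6.75
tool_pos: [0.4899, -0.1963, 0.0632]
orientation: [0.628, 0.778, 0.001, 0.001]
ft_force: [5.1, 6.9, 3.1]
width: 0.012
```

Run:
```python
from h import *
o=arm.get_obs(); q=o['orientation'];print(o['time'],o['tool_pos'],q,np.degrees(2*np.arctan2(q[0],q[1])),o['ft_force'],o['ft_torque'],o['width'])
cap('scene','s4.png')
a=cv2.imread('pics/s4.png'); cv2.imwrite('pics/s4z.png',cv2.resize(a[215:355,295:495],None,fx=4,fy=4,interpolation=cv2.INTER_CUBIC))
```

```text
6.75 [ 0.48987546 -0.19628178  0.06324136] [6.28465826e-01 7.77836394e-01 9.38948616e-04 6.06106588e-04] 77.87410674393358 [5.05070407 6.88764317 3.10139833] [ 1.02100618 -0.73674308  0.69882253] 0.012027348440881764
```

View pics/s4z.png

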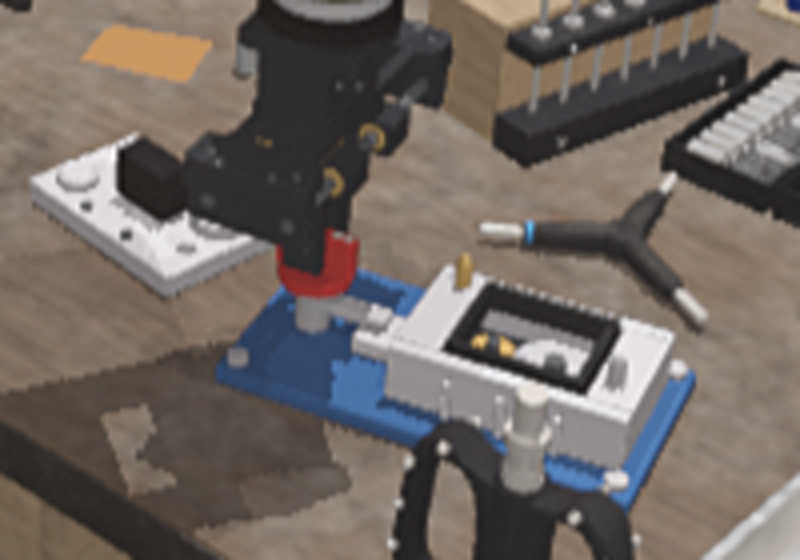

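Emit:
{"name": "send_rows", "arguments": {
  "series": [1, 0, 0, 0, 2, 1, 0, 0, 0, 0]
}}

```text
time: 7.0
tool_pos: [0.4898, -0.1961, 0.0633]
orientation: [0.642, 0.767, 0.001, 0.0]
ft_force: [5.1, 8.5, 3.9]
width: 0.0125
```

Run:
```python
from h import *
o=arm.get_obs(); q=o['orientation'];print(o['time'],o['tool_pos'],q,np.degrees(2*np.arctan2(q[0],q[1])),o['ft_force'],o['ft_torque'],o['width'])
```

```text
7.0 [ 0.48980786 -0.19614854  0.06325688] [6.41890508e-01 7.66795520e-01 9.97573532e-04 4.58181453e-04] 79.86592746802245 [5.0737391  8.4958789  3.88699513] [ 1.17902352 -0.70148524  0.68090604] 0.012453418824522418
```

Emit:
{"name": "send_rows", "arguments": {
  "series": [0.4, 0, 0, 0, 0, 0.4, 0, 0, 0, 0, 0.4, 0, 0, 0, 0, 0.4, 0, 0, -0.03, 0, 0.4, 0, 0, -0.04, 0, 0.4, 0, 0, -0.04, 0, 0.4, 0, 0, -0.04, 0, 0.4, 0, 0, 0, 0]
}}

```text
time: 7.8
tool_pos: [0.4903, -0.1983, 0.2177]
orientation: [0.642, 0.767, 0.0, 0.005]
ft_force: [0.4, 0.2, 0.4]
width: 0.0531
```

Run:
```python
from h import *
o=arm.get_obs(); q=o['orientation'];print(o['time'],o['tool_pos'],q,np.degrees(2*np.arctan2(q[0],q[1])),o['ft_force'],o['ft_torque'],o['width'])
c=cap('wrist','w5.png');np.save('w5.npy',{k:c[k] for k in c if k!='frame'},allow_pickle=True)
```

```text
7.8 [ 0.49028067 -0.19827366  0.21768457] [6.42184998e-01 7.66534791e-01 3.67014458e-04 4.76535696e-03] 79.91098231307724 [0.39774862 0.22313183 0.44230183] [-0.05160503  0.01541236 -0.01887646] 0.053067817531455265
```

View pics/w5.png

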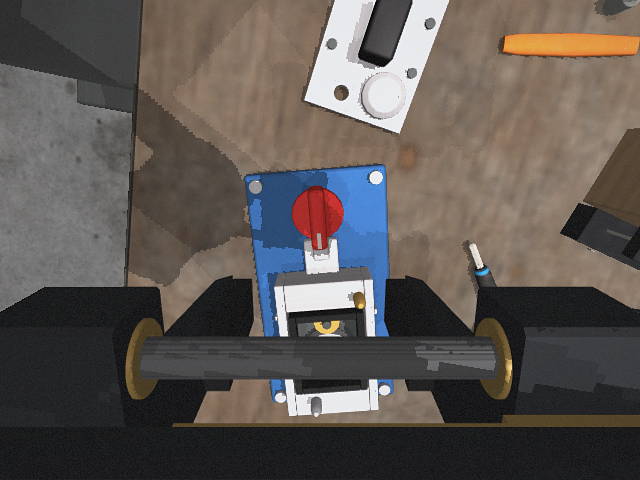

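Run:
```python
from fit import *
a=cv2.imread('pics/w5.png'); cv2.imwrite('pics/w5a.png',cv2.resize(a[160:425,235:400],None,fx=2.2*1.0,fy=2.2,interpolation=cv2.INTER_CUBIC))
cv2.imwrite('pics/w5b.png',cv2.resize(a[170:320,240:400],None,fx=4,fy=4,interpolation=cv2.INTER_CUBIC))
```

```text
(no output)
```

View pics/w5b.png

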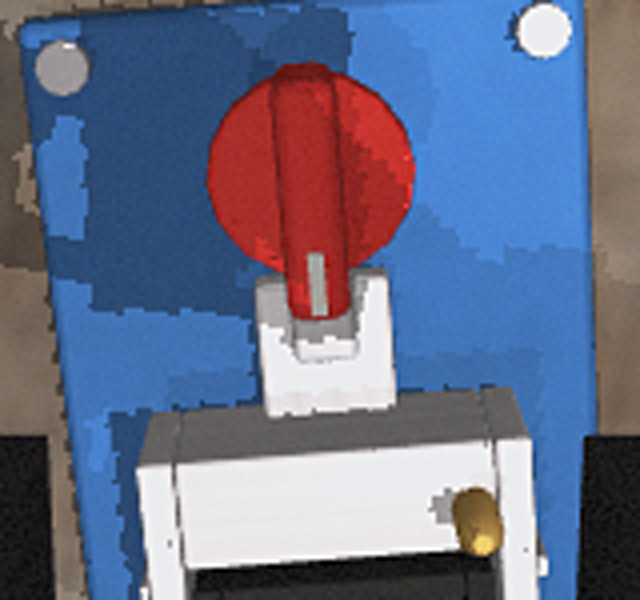

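View pics/w5a.png

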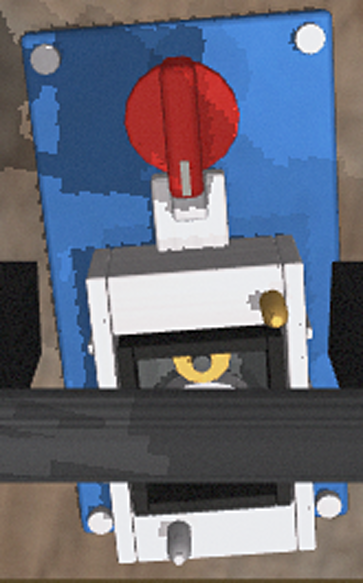

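Run:
```python
from fit import *
w5=np.load('w5.npy',allow_pickle=True).item()
e=[atz(w5,un(p,4,(240,170)),.074) for p in [(319,318),(302,66)]]; d=e[0]-e[1]; print(e,np.linalg.norm(d),np.degrees(np.arctan2(d[1],d[0])))
A=atz(w5,un((484,541),4,(240,170)),.064);B=atz(w5,un((178,560),2.2,(235,160)),.064)
print('w5',A,B,np.linalg.norm(A-B))
a2=un((429,405),3.2,(118,85));b2=un((75,350),3.2,(118,85))
A2=atz(w2,a2,.064);B2=atz(w2,b2,.064); print('w2',A2,B2,np.linalg.norm(A2-B2), np.hypot(44,100))
for A_,B_ in((A,B),(A2,B2)):
    d=A_-B_; yaw=np.arctan2(d[1],d[0])-np.arctan2(100,44); m=(A_+B_)/2
    c,s=np.cos(yaw),np.sin(yaw); o=m[:2]-np.array([c*7-0,s*7])/1000
    print('nest',o,np.degrees(yaw))
print('tri',tri([(w2,a2),(w5,un((484,541),4,(240,170)))]),tri([(w2,b2),(w5,un((178,560),2.2,(235,160)))]))
# top-of-block cover in w2
print([atz(w2,un(p,5,(370,125)),.048) for p in [(340,243),(543,275),(520,385),(330,355)]])
```

```text
[array([ 0.4947, -0.2181,  0.074 ]), array([ 0.4835, -0.1723,  0.074 ])] 0.04716807412850419 -76.20528576746382
w5 [ 0.5362 -0.2615  0.064 ] [ 0.5186 -0.37    0.064 ] 0.10988166015223946
w2 [ 0.5357 -0.2614  0.064 ] [ 0.5188 -0.3696  0.064 ] 0.10949642403516896 109.2520022699813
nest [ 0.5206 -0.3175] 14.497775166339036
nest [ 0.5205 -0.3173] 14.846432311448089
tri [ 0.5359 -0.2614  0.0642] [ 0.5185 -0.3691  0.065 ]
[array([ 0.4993, -0.0746,  0.048 ]), array([ 0.5057, -0.0329,  0.048 ]), array([ 0.5283, -0.0353,  0.048 ]), array([ 0.5221, -0.0749,  0.048 ])]
```

Emit:
{"name": "send_rows", "arguments": {
  "series": [0.4, 0.0345, 0.0122, 0.01, 0, 0.4, 0.0345, 0.0122, 0.01, 0, 0.4, 0.0345, 0.0122, 0.01, 0, 0.4, 0.0345, 0.0122, 0.01, 0, 0.4, 0, 0, 0, 6.2, 0.4, 0, 0, 0, 6.2, 0.4, 0, 0, 0, 6, 0.4, 0, 0, 0, 0]
}}

```text
time: 8.65
tool_pos: [0.5122, -0.0526, 0.1714]
orientation: [0.757, 0.654, -0.001, -0.001]
ft_force: [-0.5, -1.2, 0.5]
width: 0.0528
```

Run:
```python
from fit import *
c=cap('wrist','w6.png');np.save('w6.npy',{k:c[k] for k in c if k!='frame'},allow_pickle=True)
o=arm.get_obs(); q=o['orientation'];print(o['time'],o['tool_pos'],q,np.degrees(2*np.arctan2(q[0],q[1])),o['ft_force'],o['ft_torque'],o['width'])
k=np.array([.5144,-.054,0,-.1456])
a=cv2.imread('pics/w6.png')
for u in proj(c,T(k,CP+[(-12,-22,48),(12,22,48),(12,-22,48),(-12,22,48)])): cv2.drawMarker(a,tuple(int(round(v)) for v in u),(0,255,0),cv2.MARKER_CROSS,9,1)
cv2.imwrite('pics/w6o.png',a)
```

```text
8.7 [ 0.5123 -0.0527  0.1716] [ 0.7558  0.6548 -0.0006 -0.001 ] 98.18470581676317 [ 0.2596  0.784  -0.1847] [-0.1094  0.0993 -0.0144] 0.05292649337985055
```

View pics/w6o.png

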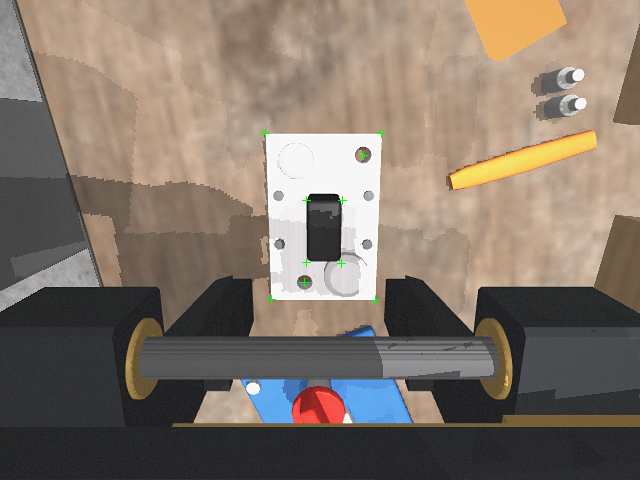

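Emit:
{"name": "send_rows", "arguments": {
  "series": [0.4, -0.001, 0.002, 0.045, 0, 0.4, 0, 0, 0.045, 0, 0.4, 0, 0, 0.04, 0, 0.4, 0, 0, 0.015, 0, 0.4, 0, 0, 0, 0, 1, 0, 0, 0, 0, 1, 0, 0, 0, 0, 1, 0, 0, 0, 0],
  "grip_force": 50
}}

```text
time: 9.5
tool_pos: [0.515, -0.0542, 0.0288]
orientation: [0.756, 0.654, 0.0, 0.001]
ft_force: [-0.0, -0.6, 0.4]
width: 0.0311
```

Emit:
{"name": "send_rows", "arguments": {
  "series": [1, 0, 0, 0, 0, 1, 0, 0, 0, 0]
}}

```text
time: 9.7
tool_pos: [0.5149, -0.0542, 0.0285]
orientation: [0.756, 0.654, 0.0, 0.001]
ft_force: [-0.8, -1.4, 5.5]
width: 0.0234
```

Emit:
{"name": "send_rows", "arguments": {
  "series": [1, 0, 0, -0.01, 0, 1, 0, 0, -0.03, 0, 1, 0, 0, -0.04, 0, 1, 0, 0, -0.04, 0, 1, 0, 0, -0.01, 0, 1, 0, 0, 0, 0]
}}

```text
time: 10.3
tool_pos: [0.5148, -0.0541, 0.1588]
orientation: [0.756, 0.654, 0.001, 0.001]
ft_force: [-0.5, 0.0, -3.2]
width: 0.0236
```

Run:
```python
from fit import *
c=cap('wrist','w7.png');np.save('w7.npy',{k:c[k] for k in c if k!='frame'},allow_pickle=True)
o=arm.get_obs(); q=o['orientation'];print(o['time'],o['tool_pos'],q,np.degrees(2*np.arctan2(q[0],q[1])),o['ft_force'],o['ft_torque'],o['width'])
np.save('o7.npy',o,allow_pickle=True)
s=cap('scene','s7.png');np.save('s7.npy',{k:s[k] for k in s if k!='frame'},allow_pickle=True)
```

```text
10.35 [ 0.5141 -0.0539  0.1572] [ 0.7564  0.6541 -0.0002 -0.0003] 98.29755586320974 [-0.2741 -0.0839 -2.5175] [-0.0663  0.1029 -0.0452] 0.02350051514450288
```

View pics/w7.png

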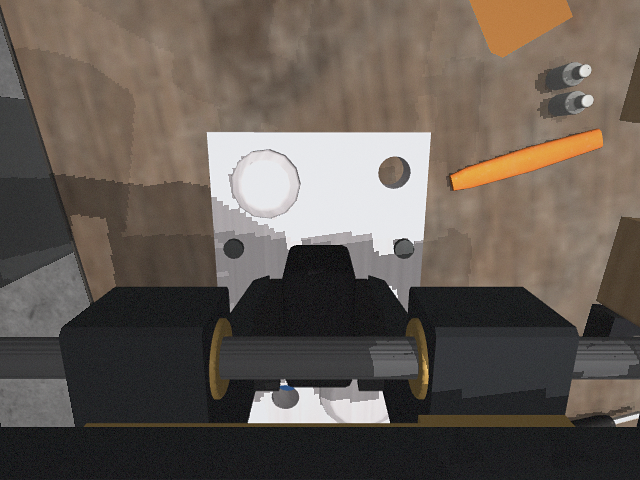

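View pics/s7.png

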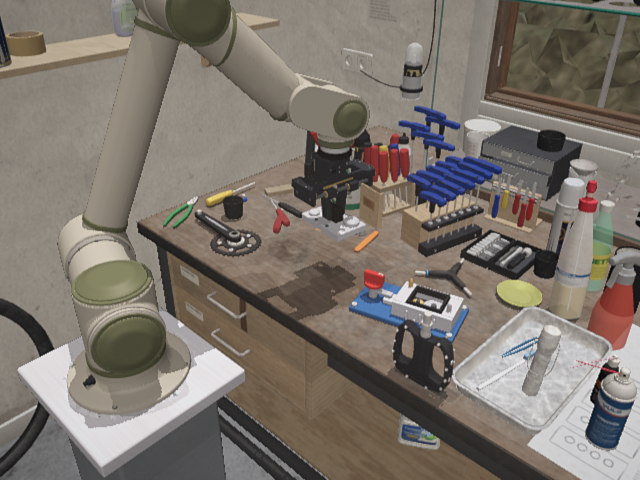

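Run:
```python
import cv2
a=cv2.imread('pics/w7.png'); cv2.imwrite('pics/w7a.png',cv2.resize(a[120:270,195:445],None,fx=3.2,fy=3.2,interpolation=cv2.INTER_CUBIC))
cv2.imwrite('pics/w7b.png',cv2.resize(a[375:430,235:400],None,fx=4.5,fy=4.5,interpolation=cv2.INTER_CUBIC))
```

```text
(no output)
```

View pics/w7a.png

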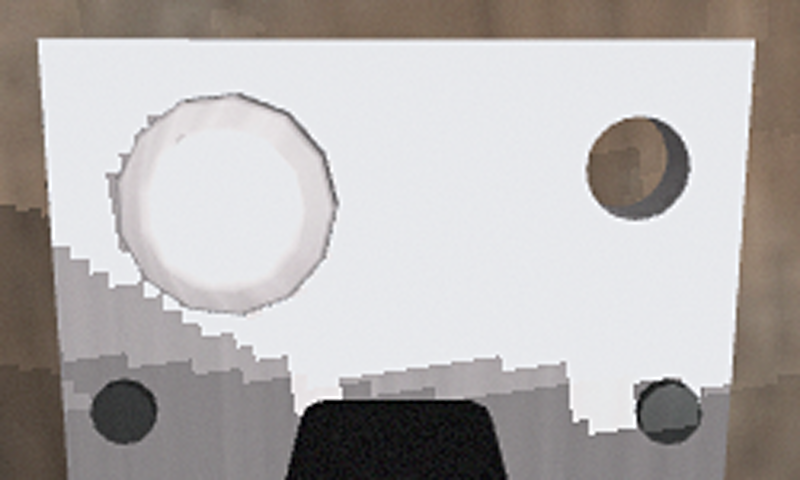

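View pics/w7b.png

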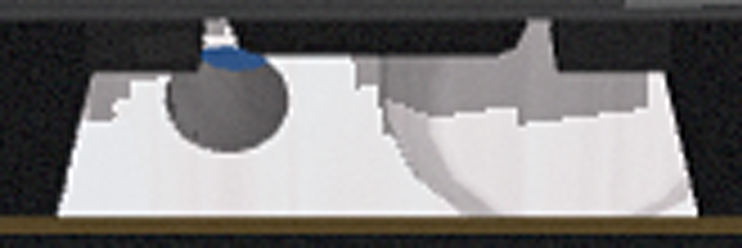

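```bash
cat >> fit.py <<'E'
def invT(p,X):
    c,s=np.cos(p[3]),np.sin(p[3]); d=np.atleast_2d(X)-np.array(p[:3]); return np.c_[c*d[:,0]+s*d[:,1],-s*d[:,0]+c*d[:,1],d[:,2]]*1000
def toolR(q):
    from scipy.spatial.transform import Rotation as Ro
    return Ro.from_quat(q).as_matrix()
E
python3 - <<'E'
from fit import *
k=[.5144,-.054,0,-.1456]
S=invT(k,[atz(w2,un(p,5,(370,125)),.014) for p in [(270,434),(436,458),(339,128),(510,155)]]); print(S)
w7=np.load('w7.npy',allow_pickle=True).item(); o=np.load('o7.npy',allow_pickle=True).item()
U=np.r_[un([(38,38),(755,38),(638,167),(124,411),(668,411)],3.2,(195,120)),un([(227,97)],4.5,(235,375))]
P=[(-42,65,14),(42,65,14),(29,50,14),(-34,18,14),(34,18,14),(-15,-50,14)]
for idx in ([0,1,2,5],[0,1,2,3,4,5]):
    p,e=fit(w7,[P[i] for i in idx],U[idx],[.514,-.054,.13,-.14]); print(p,np.degrees(p[3]));print(e.T)
    R=toolR(o['orientation']); print('cover origin in tool',R.T@(p[:3]-o['tool_pos']))
ok,rv,tv=cv2.solvePnP(np.array(P,float)/1000,U,K(w7),None)
Rc,_=cv2.Rodrigues(w7['rvec']); Ro,_=cv2.Rodrigues(rv); Rw=Rc.T@Ro; ow=Rc.T@(tv.ravel()-np.array(w7['tvec']).ravel())
print('6dof',ow,Rw); print(proj({**w7,'rvec':rv,'tvec':tv},np.array(P)/1000)-U)
E
```

```text
[[ 33.9754 -18.0449  14.    ]
 [ 33.8456  20.1755  14.    ]
 [-34.1388 -17.7482  14.    ]
 [-34.0071  20.2177  14.    ]]
[ 0.5141 -0.0538  0.1296 -0.1456] -8.339717895960778
[[-0.0068  0.001  -0.0461  0.0608]
 [-0.0703  0.0365  0.0217  0.0152]]
cover origin in tool [ 0.0001 -0.      0.0276]
[ 0.5141 -0.0534  0.1293 -0.1463] -8.382198094848478
[[ 0.1164 -0.068  -0.1086  1.2562 -1.1256 -0.0778]
 [-1.2478 -0.9676 -1.0182  2.2015  2.2637 -1.1052]]
cover origin in tool [ 0.0005 -0.0001  0.0279]
6dof [ 0.5141 -0.0534  0.1293] [[ 0.9892  0.1466  0.0075]
 [-0.1466  0.9892  0.0073]
 [-0.0064 -0.0083  0.9999]]
[[ 0.5616 -1.4083]
 [-0.415  -0.9217]
 [-0.1871 -1.161 ]
 [ 1.3589  2.1222]
 [-1.1766  2.0142]
 [-0.1676 -0.4453]]
```

Run:
```python
from fit import *
ct=eyes.capture('top'); cs=eyes.capture('scene')
print(tri([(ct,(515,321)),(cs,(427.5,314))]))
print(atz(ct,(475,318),.1),atz(ct,(475,318),.03),atz(ct,(528,318),.05))
print(proj(ct,[[.43,-.341,.13],[.43,-.341,.03]]))
o=arm.get_obs();q=o['orientation'];print(o['time'],o['tool_pos'],90-np.degrees(2*np.arctan2(q[0],q[1])))
```

```text
[ 0.3548 -0.4158  0.1544]
[ 0.3578 -0.3429  0.1   ] [ 0.3513 -0.3626  0.03  ] [ 0.3514 -0.4843  0.05  ]
[[477.1477 287.0964]
 [465.3635 285.5964]]
10.5 [ 0.5138 -0.0538  0.156 ] -8.30388974518506
```

Emit:
{"name": "send_rows", "arguments": {
  "series": [1, -0.02, 0.0034, 0, 0, 1, -0.037, 0.0064, 0, 0, 1, -0.037, 0.0064, 0, 0, 1, -0.037, 0.0064, 0, 0, 1, -0.037, 0.0064, 0, 0, 1, -0.037, 0.0064, 0, 0, 1, -0.037, 0.0064, 0, 0, 1, -0.018, 0.003, 0, 0]
}}

```text
time: 11.3
tool_pos: [0.5207, -0.3204, 0.1558]
orientation: [0.757, 0.653, -0.0, -0.001]
ft_force: [0.2, 0.5, -2.5]
width: 0.0232
```

Emit:
{"name": "send_rows", "arguments": {
  "series": [1, 0, 0, 0, -7, 1, 0, 0, 0, -8, 1, 0, 0, 0, -6, 1, 0, 0, 0, -1.9, 1, 0, 0, 0.02, 0, 1, 0, 0, 0.02, 0, 1, 0, 0, 0, 0, 1, 0, 0, 0, 0]
}}

```text
time: 12.1
tool_pos: [0.5214, -0.3173, 0.1174]
orientation: [0.611, 0.791, 0.0, -0.001]
ft_force: [0.3, 0.3, -1.8]
width: 0.024
```

Run:
```python
from fit import *
c=cap('wrist','w8.png');np.save('w8.npy',{k:c[k] for k in c if k!='frame'},allow_pickle=True)
s=cap('scene','s8.png');np.save('s8.npy',{k:s[k] for k in s if k!='frame'},allow_pickle=True)
o=arm.get_obs(); q=o['orientation'];print(o['time'],o['tool_pos'],q,90-np.degrees(2*np.arctan2(q[0],q[1])),o['ft_force'],o['ft_torque'],o['width'])
np.save('o8.npy',o,allow_pickle=True)
a=cv2.imread('pics/s8.png'); cv2.imwrite('pics/s8z.png',cv2.resize(a[215:355,315:515],None,fx=4,fy=4,interpolation=cv2.INTER_CUBIC))
```

```text
12.2 [ 0.5218 -0.3178  0.1185] [ 0.6114  0.7913 -0.      0.0006] 14.611345006237883 [-0.3821  0.0306 -1.572 ] [-0.0122  0.0514 -0.0607] 0.024082307405136748
```

View pics/w8.png

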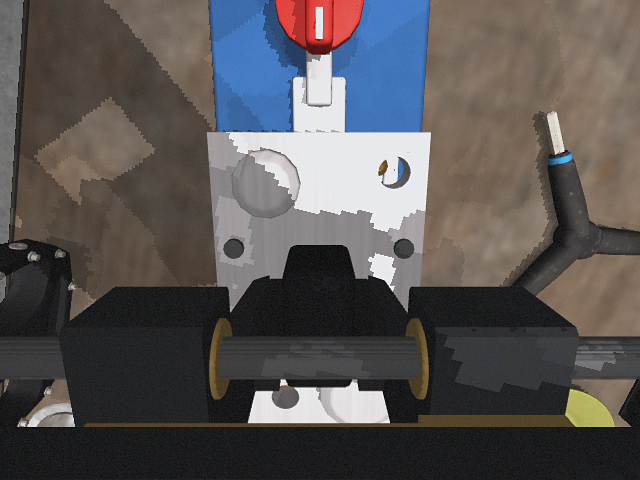

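View pics/s8z.png

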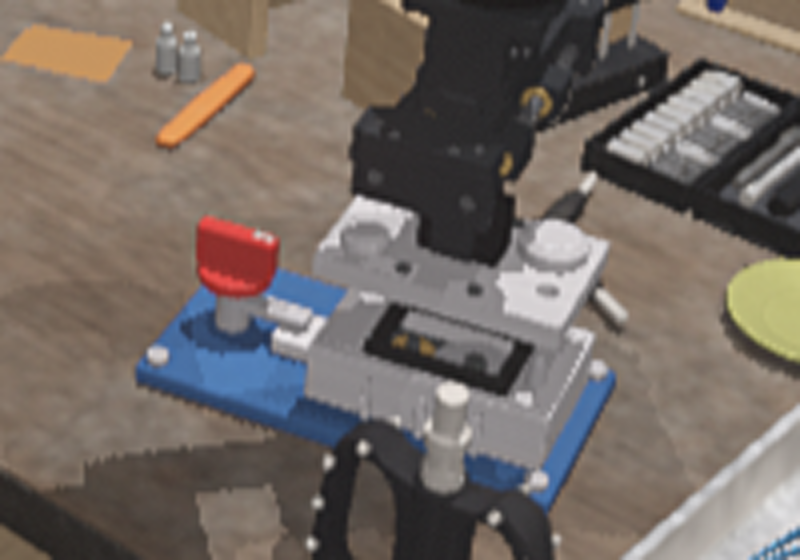

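Run:
```python
from fit import *
w8=np.load('w8.npy',allow_pickle=True).item(); o=np.load('o8.npy',allow_pickle=True).item()
n=[.5205,-.3174,0,np.radians(14.6)]
cv=[o['tool_pos'][0],o['tool_pos'][1],o['tool_pos'][2]-.0276,np.radians(14.6)]
print('tcp in nest',invT(n,[o['tool_pos']]))
off=(190,0);s=3
a=cv2.imread('pics/w8.png')[0:200,190:450]; a=cv2.resize(a,None,fx=s,fy=s,interpolation=cv2.INTER_CUBIC)
th=np.linspace(0,2*np.pi,40)
def circ(x,y,z,r): return [(x+r*np.cos(t),y+r*np.sin(t),z) for t in th]
def poly(P,col):
    u=((proj(w8,P)-off+.5)*s-.5); cv2.polylines(a,[np.round(u).astype(int).reshape(-1,1,2)],False,col,1)
poly(T(n,circ(29,50,64,2)),(0,255,0)); poly(T(n,circ(29,50,59,5)),(0,255,0)); poly(T(n,circ(29,50,46,5)),(0,255,0))
poly(T(cv,circ(29,50,14,6.25)),(255,0,255)); poly(T(cv,circ(29,50,0,6.25)),(255,0,255))
poly(T(cv,[(-42,20,14),(-42,65,14),(42,65,14),(42,20,14)]),(255,0,255))
poly(T(n,[(-62,20,12),(-62,156,12),(62,156,12),(62,20,12)]),(0,255,0))
poly(T(n,[(-6,102,74),(-6,148,74),(6,148,74),(6,102,74),(-6,102,74)]),(0,255,0))
cv2.imwrite('pics/w8o.png',a)
```

```text
tcp in nest [[  1.1329  -0.7474 118.5447]]
```

View pics/w8o.png

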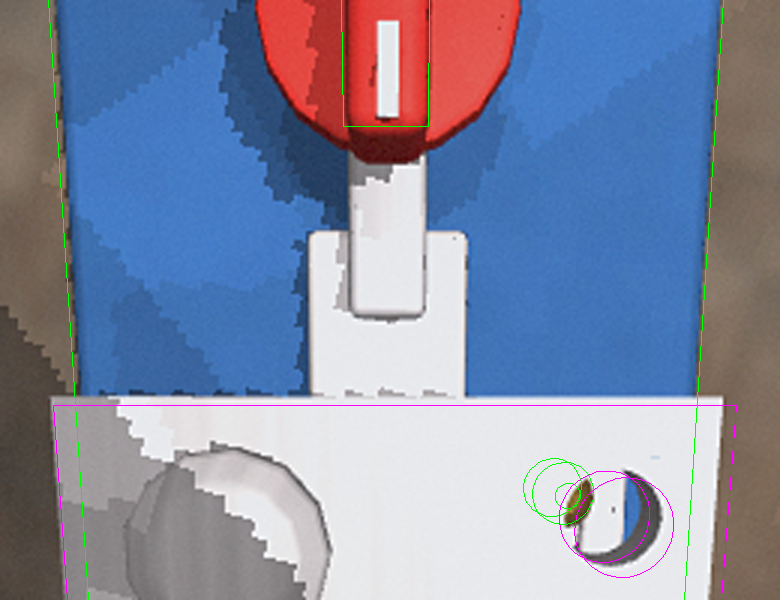

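Run:
```python
from fit import *
w8=np.load('w8.npy',allow_pickle=True).item(); o=np.load('o8.npy',allow_pickle=True).item()
n=[.5205,-.3174,0,np.radians(14.6)]
U=np.r_[un([(52,397),(722,398),(613,517)],3,(190,0)),[[285.2,396.5]]]
P=[(-42,65,14),(42,65,14),(29,50,14),(-15,-50,14)]
p,e=fit(w8,P,U,[.52,-.317,.09,.25]); print(p,np.degrees(p[3]),e.T); print('cover in nest',invT(n,[p[:3]]))
w7=np.load('w7.npy',allow_pickle=True).item(); o7=np.load('o7.npy',allow_pickle=True).item()
for c,q in((w7,o7),(w8,o)):
    R,_=cv2.Rodrigues(np.array(c['rvec'])); C=-R.T@np.array(c['tvec']).ravel(); print('cam in tool',toolR(q['orientation']).T@(C-q['tool_pos']))
o=arm.get_obs(); q=o['orientation'];print(o['time'],o['tool_pos'],90-np.degrees(2*np.arctan2(q[0],q[1])),invT(n,[o['tool_pos']]))
```

```text
[ 0.5207 -0.3172  0.088   0.2545] 14.579231947545383 [[-0.0771  0.1466 -0.0822  0.0128]
 [ 0.0233 -0.229   0.3342 -0.1438]]
cover in nest [[ 0.2315  0.1676 87.9527]]
cam in tool [ 0.0652 -0.0006 -0.139 ]
cam in tool [ 0.0657 -0.0008 -0.1364]
12.2 [ 0.5218 -0.3178  0.1185] 14.611345006237883 [[  1.1329  -0.7474 118.5447]]
```

Emit:
{"name": "send_rows", "arguments": {
  "series": [1, 0, 0, 0.015, 0, 1, 0, 0, 0.008, 0, 1, 0, 0, 0.004, 0, 1, 0, 0, 0, 0, 1, 0, 0, 0, 0]
}}

```text
time: 12.7
tool_pos: [0.5216, -0.318, 0.0912]
orientation: [0.612, 0.791, -0.0, 0.0]
ft_force: [0.3, 0.1, -2.8]
width: 0.0233
```

Run:
```python
from fit import *
n=[.5205,-.3174,0,np.radians(14.6)]
for i in range(2):
    c=cap('wrist','w9.png');np.save('w9.npy',{k:c[k] for k in c if k!='frame'},allow_pickle=True)
    o=arm.get_obs(); q=o['orientation'];print(o['time'],o['tool_pos'],90-np.degrees(2*np.arctan2(q[0],q[1])),o['ft_force'],o['ft_torque'],o['width'],invT(n,[o['tool_pos']]))
a=cv2.imread('pics/w9.png'); cv2.imwrite('pics/w9z.png',cv2.resize(a[0:200,190:450],None,fx=3,fy=3,interpolation=cv2.INTER_CUBIC))
```

```text
12.75 [ 0.5216 -0.318   0.0913] 14.595954891402116 [ 0.4563 -0.741  -2.3565] [-0.0791  0.0607  0.0052] 0.023615918357156176 [[ 0.9193 -0.8582 91.341 ]]
12.8 [ 0.5216 -0.318   0.0913] 14.598533428497191 [-0.3143  0.1074 -2.7072] [-0.0586  0.0436  0.0225] 0.0237764381528136 [[ 0.9234 -0.8475 91.3092]]
```

View pics/w9z.png

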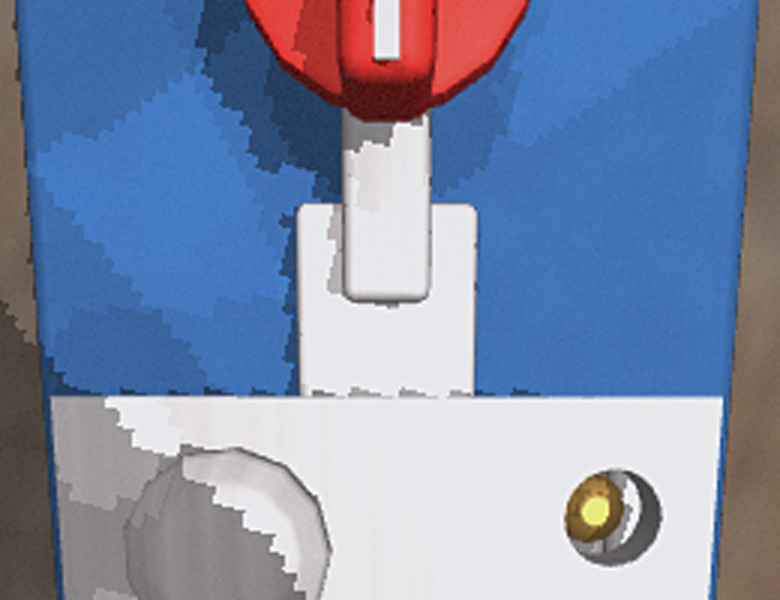

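Run:
```python
from fit import *
w9=np.load('w9.npy',allow_pickle=True).item()
w7=np.load('w7.npy',allow_pickle=True).item()
U=np.r_[un([(51,397),(723,397),(614,517)],3,(190,0)),[[285.2,396.5]]]
P=[(-42,65,14),(42,65,14),(29,50,14),(-15,-50,14)]
p,e=fit(w9,P,U,[.52,-.317,.06,.25]); print(p,np.degrees(p[3]),e.T)
h=T(p,[(29,50,0)])[0]; d=atz(w9,un((595,511),3,(190,0)),h[2]); print('hole',h,(proj(w9,h)-[190,0]+.5)*3-.5,'dowel',d, 'delta mm',(d-h)*1000)
R=toolR(arm.get_obs()['orientation']); print('delta in tool',R.T@(d-h)*1000)
```

```text
[ 0.5209 -0.3178  0.0621  0.2544] 14.577251933376576 [[-0.0154  0.1175 -0.1951  0.1057]
 [-0.1053 -0.0965  0.2333 -0.0307]]
hole [ 0.5364 -0.2621  0.0621] [[594.7287 507.6195]] dowel [ 0.5366 -0.2625  0.0621] delta mm [ 0.1749 -0.4378  0.    ]
delta in tool [-0.4678  0.0589  0.0004]
```

Emit:
{"name": "send_rows", "arguments": {
  "series": [1, -0.0004, 0, 0.004, 0, 1, 0, 0, 0.004, 0, 1, 0, 0, 0, 0]
}}

```text
time: 13.1
tool_pos: [0.5212, -0.318, 0.082]
orientation: [0.612, 0.791, 0.0, -0.001]
ft_force: [0.0, -0.2, -2.8]
width: 0.0237
```

Emit:
{"name": "send_rows", "arguments": {
  "series": [1, 0, 0, 0.003, 0, 1, 0, 0, 0.002, 0, 1, 0, 0, 0.001, 0, 1, 0, 0, 0, 0]
}}

```text
time: 13.5
tool_pos: [0.5216, -0.3183, 0.0776]
orientation: [0.612, 0.791, -0.0, 0.0]
ft_force: [-3.0, 1.4, 7.4]
width: 0.0234
```

Run:
```python
from fit import *
o=arm.get_obs(); q=o['orientation'];print(o['time'],o['tool_pos'],q,o['ft_force'],o['ft_torque'],o['width'])
```

```text
13.5 [ 0.5216 -0.3183  0.0776] [ 0.6115  0.7912 -0.0001  0.0005] [-2.9515  1.3951  7.4163] [ 0.2547  0.4367 -0.0622] 0.023422144693753946
```

Emit:
{"name": "send_rows", "arguments": {
  "series": [1, 0, 0, 0.002, 0, 1, 0, 0, 0.002, 0, 1, 0, 0, 0, 0, 1, 0, 0, 0, 0]
}}

```text
time: 13.9
tool_pos: [0.5216, -0.3183, 0.0746]
orientation: [0.611, 0.791, -0.0, 0.001]
ft_force: [-3.8, 3.7, 12.6]
width: 0.0238
```

Run:
```python
from fit import *
o=arm.get_obs(); q=o['orientation'];print(o['time'],o['tool_pos'],q,o['ft_force'],o['ft_torque'],o['width'])
```

```text
13.9 [ 0.5216 -0.3183  0.0746] [ 0.6115  0.7913 -0.0002  0.0009] [-3.8482  3.6919 12.6133] [0.4519 0.7668 0.0519] 0.023762885663027946
```

Emit:
{"name": "send_rows", "arguments": {
  "series": [1, 0, 0, 0.0015, 0, 1, 0, 0, 0, 0, 1, 0, 0, 0, 0]
}}

```text
time: 14.2
tool_pos: [0.5216, -0.3183, 0.0745]
orientation: [0.611, 0.791, -0.0, 0.001]
ft_force: [-8.5, 6.2, 24.8]
width: 0.0232
```

Emit:
{"name": "send_rows", "arguments": {
  "series": [1, 0, 0, 0.0015, 0, 1, 0, 0, 0, 0, 1, 0, 0, 0, 0]
}}

```text
time: 14.5
tool_pos: [0.5216, -0.3183, 0.0745]
orientation: [0.611, 0.791, -0.0, 0.002]
ft_force: [-13.4, 8.4, 36.1]
width: 0.0239
```

Run:
```python
from fit import *
c=cap('wrist','w10.png');np.save('w10.npy',{k:c[k] for k in c if k!='frame'},allow_pickle=True)
cap('scene','s10.png')
o=arm.get_obs(); q=o['orientation'];print(o['time'],o['tool_pos'],q,o['ft_force'],o['ft_torque'],o['width'])
a=cv2.imread('pics/s10.png'); cv2.imwrite('pics/s10z.png',cv2.resize(a[215:355,315:515],None,fx=4,fy=4,interpolation=cv2.INTER_CUBIC))
```

```text
14.6 [ 0.5216 -0.3183  0.0744] [ 0.6114  0.7913 -0.0004  0.0018] [-12.3423   7.9077  35.4235] [ 1.3126  1.992  -0.0246] 0.02347039001286437
```

View pics/s10z.png

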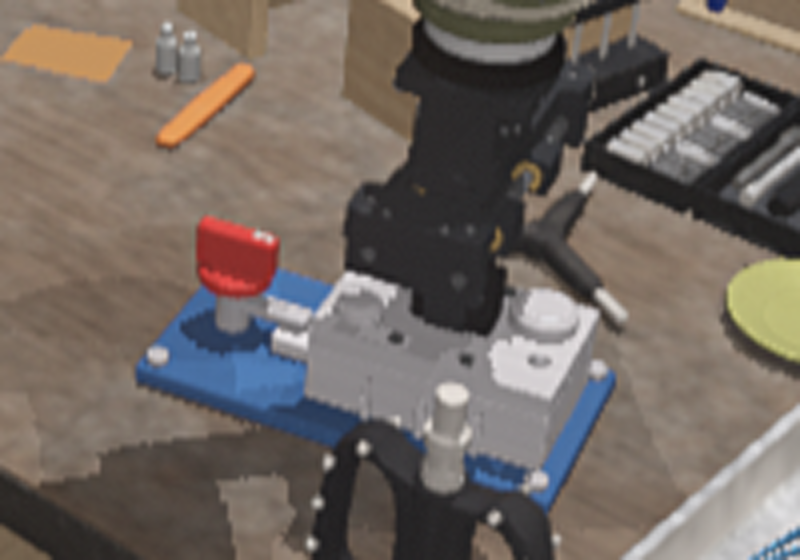

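View pics/w10.png

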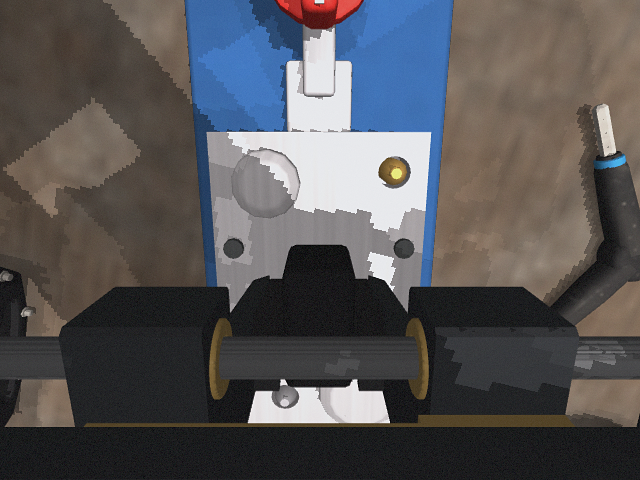

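Emit:
{"name": "send_rows", "arguments": {
  "series": [1, 0, 0, -0.0015, 0, 1, 0, 0, 0, 0, 1, 0, 0, 0, 0, 1, 0, 0, 0, 0]
}}

```text
time: 15.0
tool_pos: [0.5216, -0.3183, 0.0745]
orientation: [0.611, 0.791, -0.0, 0.001]
ft_force: [-8.0, 6.5, 23.9]
width: 0.0235
```

Run:
```python
from fit import *
c=cap('wrist','w11.png');np.save('w11.npy',{k:c[k] for k in c if k!='frame'},allow_pickle=True)
s=cap('scene','s11.png')
o=arm.get_obs(); print(o['time'],o['tool_pos'],o['ft_force'],o['ft_torque'],o['width'])
n=[.5205,-.3174,0,np.radians(14.6)]
a=cv2.imread('pics/w11.png'); cv2.imwrite('pics/w11z.png',cv2.resize(a[0:200,190:450],None,fx=3,fy=3,interpolation=cv2.INTER_CUBIC))
# scene overlay
b=cv2.imread('pics/s11.png'); off=(360,260);S=6
b=cv2.resize(b[260:360,360:490],None,fx=S,fy=S,interpolation=cv2.INTER_CUBIC)
cv2.imwrite('pics/s11z.png',b)
```

```text
15.1 [ 0.5216 -0.3183  0.0745] [-6.8554  5.9636 24.7317] [ 0.906   1.3679 -0.0398] 0.02349189293515796
```

View pics/s11z.png

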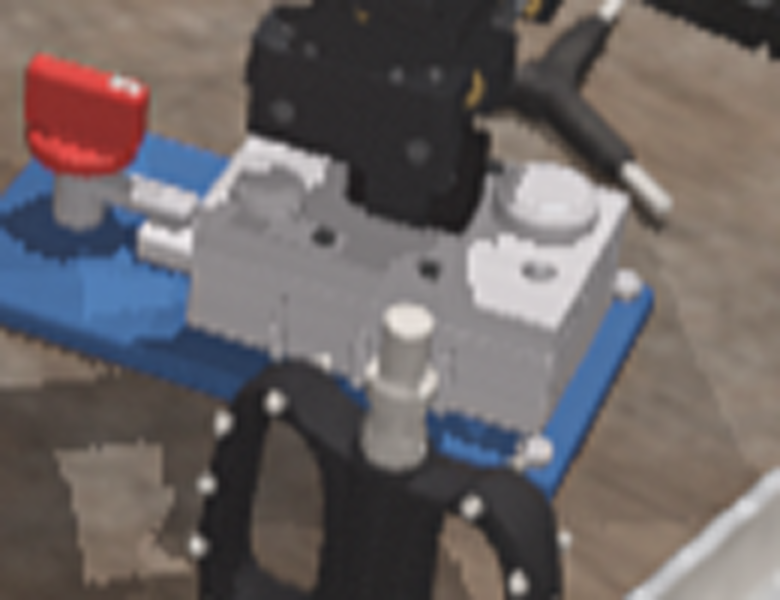

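View pics/w11z.png

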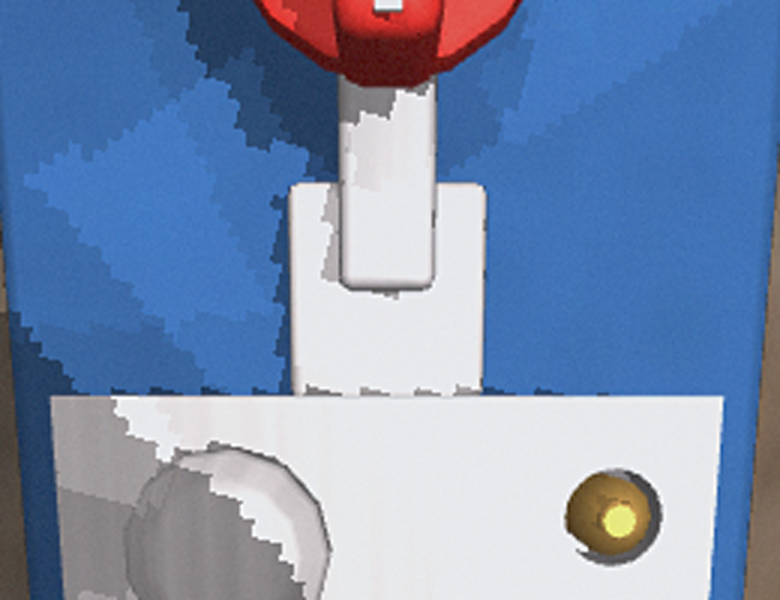

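Run:
```python
from rig import arm
print(arm.get_obs()['ft_force']); print(arm.sign_off())
```

```text
[-6.85538015  5.96355826 24.73170638]
the job is handed in; nothing more can be done
None
```

I turned the knob to its stop, put the upper half on the two dowels the right way round, and pressed it closed. I handed in at about 15 s with the arm still gripping and pressing.

- **Knob:** The torque rose to about 0.7 N m and turning further only slipped the jaws on the bar. In the wrist picture the bar points at about -76° against the -75.5° expected, and the cam lies over the lug.
- **Fit:** In the last wrist picture the brass dowel stands in its hole. One taken at full press, just before the final easing back, also shows the steel dowel in its hole. The scene picture shows no gap between the halves.
- **Press:** The tool stopped at 74.5 mm while the push rose from 13 N to 36 N, so the halves are in hard contact. I then eased back to a steady push of about 24 N, against the roughly 11 N needed.

**Small disagreements:**
- The tool stopped about 1 mm higher than I had worked out. I put that down to measurement and reading error, because it did not move as the push grew.
- About 9 N of sideways force remains on the tool while it presses.

I didn't touch the other tools and parts on the bench.

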